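Wipe the carving chips off a panel into the chip tray

ROBOT

A 7-joint arm with a two-finger parallel gripper is mounted at the origin on the work surface. World frame = base frame: x ahead of the robot, y to its left, z up, the work surface at z = 0. Lengths are in mm, angles in rad, forces in N, time in s.
With the tool pointing down it reaches from about 425 to 1025 mm from the base axis. Payload 3.6 kg.
Tool frame: the origin (TCP) lies on the centre line of the jaws, within the pads' length; the fingertips stand 8 mm ahead of it and the grasp point (between the pads) lies 11 mm behind it; z points along the fingers, y is the line along which they close (so a half turn about z gives the same grasp; the last joint's range is limited). The gripper opens to 85 mm and grips with 20 to 120 N. Pads are 22 mm wide; open, the fingers measure 114 mm over their backs; the gripper's body (76 mm by 85 mm) begins 54 mm behind the grasp point. The pads swing forward as they close: fully open they stand 13 mm farther back than shut.
Start: joints at [-1.321, 0.591, 0.048, 1.609, -0.033, 0.943, -0.034], TCP at [244.369, 682.579, 239.302] pointing down, gripper open.
Joint ranges: [-2.69, 2.69], [-0.47, 2.24], [-1.27, 1.36], [0.19, 2.51], [-1.53, 4.68], [0.08, 2.07], [-3.09, 3.09]. Speed limits (rad/s): [2.57, 2.57, 3.14, 3.14, 3.14, 3.14, 3.14].

INTERFACE

Orientations are given as a unit quaternion [x, y, z, w].
In Python, from plant import get_obs, capture, get_calibration, job_done, trace, place_of gives the robot as it stands.
- The arm moves only by the shell command python3 -m pendant 'ROWS' [FORCE]. ROWS is JSON, a list of rows, each an object with "dp": the shift along the world's x, y, z in cm, a list of three; "delta_rot": the turn, a rotation vector about the world's x, y, z in rad, a list of three; "fingers": the opening, from 0 (shut) to 1 (fully open). In form: [{"dp": [tx, ty, tz], "delta_rot": [wx, wy, wz], "fingers": fingers}, ...]. A call has 1 to 8 rows; each row is the pose to reach, as a shift and turn from the pose commanded when the call began; what a row does not reach only later rows make up. A row lasts 1/12 s, in which the tool goes at most 41.7 mm and 7.16 degrees, less where a joint would pass 70% of its speed; a pose out of reach is approached as far as the arm can. A call with a gripper value outside its range is refused whole. The fingers move at their own pace and stop on an object; FORCE is the grip in N (left out, the last holds). Time passes only in rows, so rows that repeat a pose let the fingers close. It gives the time, the measured TCP pose, the force, the opening and the grip force at its end, in the units of the state.
- get_obs(): the state, without advancing time (a new reading comes with each control period).
- capture(name): name is "scene" or "side" or "wrist"; returns (picture, depth): 384x512x3 uint8, red, green, blue; 384x512 float32, mm along the optical axis (not along the pixel's ray), 0 where there is no reading.
- get_calibration(name): a dict with "fx", "fy", "cx", "cy" (pixels), "k1" (the pictures are not rectified: a ray, as slopes to the right and down, at radius r is drawn at 1 + k1 r^2 times it, then the intrinsics apply), "rvec" (rotation vector, rad) and "tvec" (3), from world to camera coordinates, as OpenCV has them; the wrist camera has in their place "mount" (4x4, takes a point from camera to tool coordinates, whose origin is the TCP and whose axes are the flange's). Camera axes: x right, y down, z forward; pixel columns grow to the right and rows downward; lengths in mm; the calibration is good to about 2 mm. A picture is of the moment at which its call begins: read the wrist's pose just before it. get_calibration takes no time and is no camera call.
- job_done(): hands the job in; it is judged then, once.
Trained networks look in the newest picture that a camera, given by its name, has taken for a name from the list of things; names that differ only in an ending like _2 or _b are one class to them, and where a whole thing is asked for, a point or a joint stands for the part that bears it (a point fixed in the world has none). Each returns a list of dicts, best first, with "conf" (0 to 1); they miss things now and then, are a little off and sometimes report something else, mostly with a low value. They report only what shows in the picture. A call takes as long as a camera call. They do not tell look-alikes from the thing itself.
- trace(thing, camera): "pixels" (384x512 bool, what is visible of it) and "uv" ([column, row] in pixels, amid what is visible of it).
- place_of(thing, camera): "uv" ([column, row] in pixels: a listed point, or the origin of a listed thing).
The state is a dict: "t": time; "q": joint angles; "qd": joint speeds; "effort": joint torques, N m; "position": TCP position; "ee_rot": TCP orientation; "ft_force": force on the tool from outside, world axes, zero at the start; "moment": the same for the moment, N m; "finger_gap": finger opening in mm; "grip_force": force on a finger pad.
Only numpy, scipy, OpenCV 4.12 (cv2) and the standard library are available. Lean on these libraries where they do the work, as an engineer would, in place of code of your own. Each camera call takes 0.05 s, during which the arm holds its last target. There are 200 camera calls.

TASK

Take the scraper block and wipe all five loose wood chips off the carved panel into the green chip tray at its end, bearing only lightly on the carving and moving the chips with the scraper alone, not with the gripper. Then stand the scraper upright on the bench again, clear of the panel and trays, and leave the mallet lying where it is.

Things in the scene. Friction and masses are not known exactly. Their poses are not given: they have to be found in the camera images.
- panel: Brown carved panel held between two battens (40 mm high, out to 117 mm either side in x) on a base board, all fixed to the bench. Origin: centre of the base board's underside, on the bench; x across the panel, y along its length, z up. Turned up to 0.2 rad from the bench's y. The carving bruises if the scraper bears on it with more than about 70 N.
- panel_face (a point): Centre of the panel's flat top face, 47 mm above the bench; axes as the panel's. The face is 180 mm (x) by 330 mm (y); its short edges lie at y = +165 and -165 mm, where the two trays stand. The darker carved lines are flush with it.
- chip_tray: Empty green sheet-metal tray for the chips, 220 (x) by 140 mm (y), 34 mm high, walls and floor 3 mm, open on top, fixed. It stands square against the panel's short edge (2 mm gap) at its left or right end, axes parallel to the panel's; its rim is 13 mm below the panel's face. Origin: centre of its underside.
- tool_tray: Brown wooden tray of the same size with five dark-handled carving gouges lying in it, fixed, against the other short edge of the panel; nothing in it stands higher than its 34 mm rim. No chips should go into it. Origin: centre of its underside.
- scraper: Scraper block, 0.2 to 0.3 kg: pale body with a steel strip along its foot, 150 mm long (x), 32 mm thick (y), 34 mm high, and centred on it an upright dark red grip 110 mm long (x), 24 mm thick (y), from 34 to 96 mm height. Either long face can push. Origin: centre of the underside; z up. It starts upright on the bench left or right of the trays, its length within 0.3 rad of the bench's x.
- mallet: Wooden joiner's mallet, 230 mm long, head 60 x 104 mm and 52 mm high, lying on the bench on the side where the scraper is not, 0.42 kg. Origin: its middle, on the bench; x towards the head. To be left alone.
- chip1: Loose pale wood chip, number 1 of five alike: 60 x 30 mm, 9 mm thick, its short ends lifted to about 12 mm, 11 g. Origin: centre of its underside; x along its length. At the start it lies flat on the panel's face, turned anyhow, within 55 mm of the middle across the panel (x) and 90 mm along it (y).
- chip2: Loose pale wood chip, number 2 of five alike: 60 x 30 mm, 9 mm thick, its short ends lifted to about 12 mm, 11 g. Origin: centre of its underside; x along its length. At the start it lies flat on the panel's face, turned anyhow, within 55 mm of the middle across the panel (x) and 90 mm along it (y).
- chip3: Loose pale wood chip, number 3 of five alike: 60 x 30 mm, 9 mm thick, its short ends lifted to about 12 mm, 11 g. Origin: centre of its underside; x along its length. At the start it lies flat on the panel's face, turned anyhow, within 55 mm of the middle across the panel (x) and 90 mm along it (y).
- chip4: Loose pale wood chip, number 4 of five alike: 60 x 30 mm, 9 mm thick, its short ends lifted to about 12 mm, 11 g. Origin: centre of its underside; x along its length. At the start it lies flat on the panel's face, turned anyhow, within 55 mm of the middle across the panel (x) and 90 mm along it (y).
- chip5: Loose pale wood chip, number 5 of five alike: 60 x 30 mm, 9 mm thick, its short ends lifted to about 12 mm, 11 g. Origin: centre of its underside; x along its length. At the start it lies flat on the panel's face, turned anyhow, within 55 mm of the middle across the panel (x) and 90 mm along it (y).
Mind the look-alikes: they are no part of the job. What is shaped like the chip3 but turquoise is not meant.

How it is judged (in metres and radians):
On the way, in this order (a step that is already met when the one before it is completed fails the run):
1. the scraper is held and lifted clear of the bench (contact force between the fingers and scraper above 2 N and height (world z) of scraper above 0.03 m), for 0.2 s.
2. all five chips are in the chip tray, the scraper still in the grip (contact force between the fingers and scraper above 2 N and x of chip1 in the frame of chip_tray between -0.115 and 0.115 m and y of chip1 in the frame of chip_tray between -0.075 and 0.075 m and z of each of chip1, chip2, chip3, chip4, chip5 in the frame of chip_tray below 0.042 m and x of chip2 in the frame of chip_tray between -0.115 and 0.115 m and y of chip2 in the frame of chip_tray between -0.075 and 0.075 m and x of chip3 in the frame of chip_tray between -0.115 and 0.115 m and y of chip3 in the frame of chip_tray between -0.075 and 0.075 m and x of chip4 in the frame of chip_tray between -0.115 and 0.115 m and y of chip4 in the frame of chip_tray between -0.075 and 0.075 m and x of chip5 in the frame of chip_tray between -0.115 and 0.115 m and y of chip5 in the frame of chip_tray between -0.075 and 0.075 m), for 0.2 s.
At the end, for the whole second after the job is handed in: All five chips at rest in the chip tray (origins within 115 mm of its middle in x, 75 mm in y, under 42 mm above its underside, so below the panel's face); the scraper stands on the bench (underside under 12 mm up, not touching panel or trays), at rest, within 0.15 rad of upright (x of chip1 in the frame of chip_tray between -0.115 and 0.115 m and y of chip1 in the frame of chip_tray between -0.075 and 0.075 m and z of each of chip1, chip2, chip3, chip4, chip5 in the frame of chip_tray below 0.042 m and x of chip2 in the frame of chip_tray between -0.115 and 0.115 m and y of chip2 in the frame of chip_tray between -0.075 and 0.075 m and x of chip3 in the frame of chip_tray between -0.115 and 0.115 m and y of chip3 in the frame of chip_tray between -0.075 and 0.075 m and x of chip4 in the frame of chip_tray between -0.115 and 0.115 m and y of chip4 in the frame of chip_tray between -0.075 and 0.075 m and x of chip5 in the frame of chip_tray between -0.115 and 0.115 m and y of chip5 in the frame of chip_tray between -0.075 and 0.075 m and linear speed of each of chip1, chip2, chip3, chip4, chip5, scraper below 0.02 m/s and height (world z) of scraper below 0.012 m and contact force between scraper and panel below 0.2 N and contact force between scraper and chip_tray below 0.2 N and contact force between scraper and tool_tray below 0.2 N and angle between scraper's own z axis and vertical below 0.15 rad).
It fails at once if a chip is touched by the gripper or arm (more than 0.3 N) (contact force between any of the fingers, the arm and chip1 above 0.3 N or contact force between any of the fingers, the arm and chip2 above 0.3 N or contact force between any of the fingers, the arm and chip3 above 0.3 N or contact force between any of the fingers, the arm and chip4 above 0.3 N or contact force between any of the fingers, the arm and chip5 above 0.3 N).
It fails at once if the scraper bears on the panel with more than 70 N (contact force between scraper and panel above 70 N).
It fails at once if the mallet is moved by more than 30 mm (distance of mallet from where it was at the start of the episode above 0.03 m).
It also fails if it takes over 58 s, if anything falls off the work surface, if the arm or the gripper's body presses on something with over 40 N, if the wrist force passes 120 N, or if a joint passes its speed limit or range.

## Working session

There is one attempt and no reset: what is moved stays moved. The work goes in short steps, Python scripts to look and compute and a shell command to move; the robot and the scene stay as the last step left them, time stands still between calls to the robot, and variables do not carry over. Pictures are saved under pics/ and viewed, at most 10 in all, crops included, and the job is handed in when it is done.

```bash
ls; mkdir -p pics
cat > h.py <<'E'
import numpy as np, cv2
from plant import *
from scipy.spatial.transform import Rotation as R
def pts(cam,depth,uv,obs=None):
    c=get_calibration(cam); K=np.array([[c['fx'],0,c['cx']],[0,c['fy'],c['cy']],[0,0,1.]])
    n=cv2.undistortPoints(np.array(uv,float).reshape(-1,1,2),K,np.array([c['k1'],0,0,0,0.])).reshape(-1,2)
    u=np.array(uv,int).reshape(-1,2); z=depth[u[:,1],u[:,0]].astype(float)
    P=np.c_[n*z[:,None],z]
    if 'mount' in c:
        M=np.array(c['mount']); P=P@M[:3,:3].T+M[:3,3]
        return P@R.from_quat(obs['ee_rot']).as_matrix().T+np.array(obs['position'])
    r=cv2.Rodrigues(np.array(c['rvec'],float))[0]; t=np.array(c['tvec']).ravel()
    return (P-t)@r
def grid(cam,d,obs=None):
    v,u=np.mgrid[:384,:512]; return pts(cam,d,np.c_[u.ravel(),v.ravel()],obs).reshape(384,512,3)
E
python3 - <<'E'
from h import *
o=get_obs(); print(o)
ims=[]
for c in ['scene','side']:
    p,d=capture(c); np.savez(c,p=p,d=d); ims.append(p)
    g=grid(c,d)
    for th in ['panel','panel_face','chip_tray','tool_tray','scraper','mallet','chip1']:
        for r in place_of(th,c)[:7 if th=='chip1' else 2]:
            uv=r['uv']; i=np.clip(np.round(uv).astype(int),0,[511,383]); print(c,th,np.round(uv),round(r['conf'],2),g[i[1],i[0]].round())
for n,p in zip(['scene','side'],ims): cv2.imwrite(f'pics/{n}0.png',cv2.cvtColor(p,cv2.COLOR_RGB2BGR))
E
```

```text
pics
{'t': 0.0, 'q': array([-1.32046789,  0.59215091,  0.04828801,  1.60986309, -0.03332821,
        0.94265573, -0.03369873]), 'qd': array([ 9.18755483e-04,  1.08060672e-03,  1.45822440e-03, -9.75045523e-05,
        5.62502668e-04,  1.23163309e-03, -1.32311687e-04]), 'effort': array([-2.05870156e-04, -5.48705399e+01,  1.54648874e+00, -1.98123121e+01,
        9.31949238e-03,  8.70615011e-03, -3.23527061e-06]), 'position': array([244.09702928, 681.80168886, 238.10239728]), 'ee_rot': array([ 1.71032130e-01,  9.85264797e-01, -1.12687315e-03, -1.44428889e-04]), 'ft_force': array([-0.03498492, -1.23377978,  0.31377944]), 'moment': array([ 0.01285666, -0.0317214 ,  0.00616565]), 'grip_force': 0.0, 'finger_gap': 85.60149828441259}
scene panel [264. 217.] 0.78 [591. -35.  54.]
scene panel [225. 208.] 0.54 [ 516. -101.   53.]
scene panel_face [257. 207.] 0.94 [556. -32.  50.]
scene chip_tray [336. 187.] 0.57 [600. 195.   1.]
scene tool_tray [178. 253.] 0.56 [ 541. -256.   16.]
scene tool_tray [270. 220.] 0.41 [606. -27.  54.]
scene scraper [100. 273.] 0.79 [ 524. -440.   97.]
scene scraper [2
[... 324 characters left out ...]
p1 [269. 219.] 0.55 [604. -29.  58.]
side panel [283. 208.] 0.66 [544. -79.  47.]
side panel_face [281. 209.] 0.66 [538. -82.  48.]
side panel_face [279. 196.] 0.65 [553. -29.  48.]
side chip_tray [265. 163.] 0.85 [601. 210.   4.]
side tool_tray [307. 272.] 0.75 [ 518. -283.   27.]
side scraper [320. 350.] 0.89 [ 461. -460.   27.]
side mallet [225. 131.] 0.6 [531. 444.  20.]
side mallet [257. 181.] 0.23 [518.  49.  56.]
side chip1 [298. 192.] 0.6 [604. -39.  56.]
side chip1 [259. 179.] 0.6 [527.  57.  55.]
side chip1 [215. 253.] 0.56 [ 347. -137.    8.]
side chip1 [272. 215.] 0.54 [ 504. -106.   56.]
side chip1 [305. 210.] 0.46 [ 588. -117.   57.]
side chip1 [291. 176.] 0.45 [616.  38.  56.]
```

Run:
```python
import cv2
p=cv2.imread('pics/scene0.png')[90:330,40:460]; cv2.imwrite('pics/sc1.png',cv2.resize(p,(798,456),interpolation=cv2.INTER_CUBIC))
```

```text
(no output)
```

View pics/sc1.png

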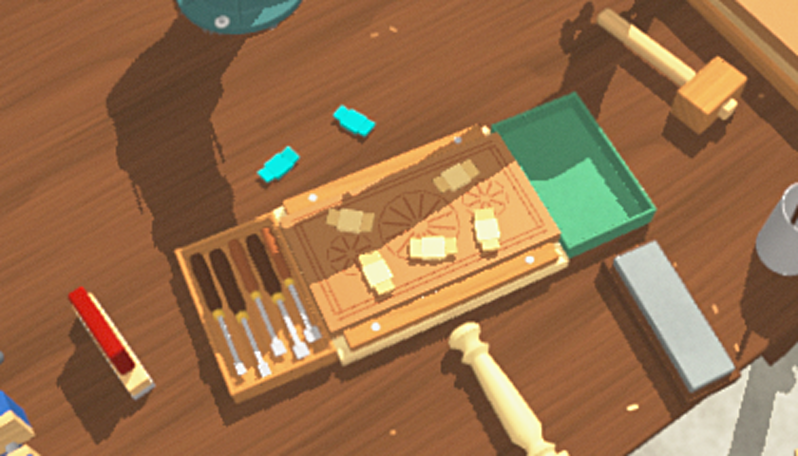

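View pics/side0.png

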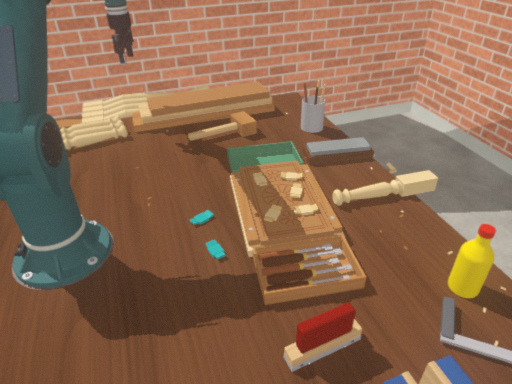

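The scene shows five pale chips on the panel (crop px (377,272), (350,220), (433,248), (487,230), (457,176)). The two turquoise look-alikes lie on the bench at crop (278,164) and (354,121), so they are not meant. The green tray is at +y, and the scraper with its red grip is at crop (105,335), on the −y side. The mallet is at +y.

Run:
```python
from h import *
def rect(P,n):
    (c,s,a)=cv2.minAreaRect(P[:,:2].astype(np.float32)); print(n,len(P),np.round(c,1),np.round(s,1),round(a,1),'z',np.percentile(P[:,2],[5,50,95]).round(1))
for c in ['scene','side']:
    f=np.load(c+'.npz'); p,d=f['p'],f['d']; g=grid(c,d); ok=d>0
    hsv=cv2.cvtColor(p,cv2.COLOR_RGB2HSV); X,Y,Z=g[...,0],g[...,1],g[...,2]
    reg=(X>400)&(X<720)&ok
    m=reg&(Y>-230)&(Y<170)&(Z>44.5)&(Z<64); m=cv2.morphologyEx(m.astype(np.uint8),cv2.MORPH_OPEN,np.ones((3,3)))>0; rect(g[m],c+' face')
    m2=reg&(abs(Y+20)<150)&(Z>45)&(Z<52.); print('facez',np.median(Z[m2]))
    gr=ok&(hsv[...,0]>60)&(hsv[...,0]<86)&(hsv[...,1]>90)&(X>400)&(Y>50)&(Y<350)
    gr=cv2.morphologyEx(gr.astype(np.uint8),cv2.MORPH_OPEN,np.ones((3,3)))>0
    rect(g[gr],c+' green'); rect(g[gr&(Z>25)],c+' green rim')
    red=ok&((hsv[...,0]<6)|(hsv[...,0]>174))&(hsv[...,1]>170)&(Y<-330)&(X>380)&(X<650)
    red=red&(Z>20)&(Z<110); rect(g[red],c+' red'); rect(g[red&(Z>91)],c+' redtop')
    b=reg&(Y<-330)&(X<650)&(Z>25)&(Z<42)&~red&(Y>-560); rect(g[b],c+' body')
    ch=reg&(Y>-200)&(Y<150)&(Z>53.5)&(Z<66)
    n,l,st,ce=cv2.connectedComponentsWithStats(ch.astype(np.uint8))
    for i in range(1,n):
        if st[i,4]>30: rect(g[l==i],c+' chip')
```

```text
scene face 6783 [562.1 -27.4] [330.1 182.8] 81.6 z [45.1 48.1 57.8]
facez 47.663449726457415
scene green 3743 [594.3 216.6] [159.2 232.2] 81.9 z [-0.2  4.4 34.9]
scene green rim 466 [597.5 207.3] [141.8 223.1] 81.9 z [25.8 33.7 38.8]
scene red 454 [ 477.9 -445.9] [112.8  21.4] 5.8 z [58.4 95.4 99. ]
scene redtop 369 [ 478.7 -445.8] [108.7  21.4] 5.8 z [92.1 95.9 99.2]
scene body 345 [ 520.9 -401.9] [252.1 114.6] 46.4 z [28.8 34.3 38.7]
scene chip 201 [530.6  53.8] [61.6 30.6] 89.5 z [54.1 56.7 60.8]
scene chip 222 [620.   41.6] [30.4 63.7] 65.1 z [53.9 56.6 60.4]
scene chip 219 [ 508.9 -100.5] [61.3 31.5] 44.3 z [54.1 56.8 60.1]
scene chip 231 [603.3 -32.4] [61.1 31. ] 65.5 z [53.9 56.6 60.5]
scene chip 237 [ 593.7 -112.2] [29.2 62.3] 81.5 z [54.2 56.8 59.8]
side face 5011 [561.4 -25.2] [335.7 180.7] 81.6 z [45.7 47.7 57.2]
facez 47.46772518318493Traceback (most recent call last):
  File "<stdin>", line 12, in <module>
  File "<stdin>", line 3, in rect
    return _quantile_unchecked(
        a, q, axis, out, overwrite_input, method, keepdims, weights)
    return _ureduce(a,
                    func=_quantile_ureduce_func,
    ...<5 lines>...
                    overwrite_input=overwrite_input,
                    method=method)
    r = func(a, **kwargs)
    result = _quantile(arr,
                       quantiles=q,
    ...<2 lines>...
                       out=out,
                       weights=wgt)
    slices_having_nans = np.isnan(arr[-1, ...])
                                  ~~~^^^^^^^^^
IndexError: index -1 is out of bounds for axis 0 with size 0
```

```bash
python3 -m pendant '[{"dp":[2.8,-2.8,0.5],"delta_rot":[0,0,0.1],"fingers":1},{"dp":[5.6,-5.6,1],"delta_rot":[0,0,0.2],"fingers":1},{"dp":[8.4,-8.4,2],"delta_rot":[0,0,0.3],"fingers":1},{"dp":[11.2,-11.2,2],"delta_rot":[0,0,0.4],"fingers":1},{"dp":[14,-14,2],"delta_rot":[0,0,0.445],"fingers":1},{"dp":[16.8,-16.8,2],"delta_rot":[0,0,0.445],"fingers":1},{"dp":[19.6,-19.6,2],"delta_rot":[0,0,0.445],"fingers":1},{"dp":[22.4,-22.4,2],"delta_rot":[0,0,0.445],"fingers":1}]'
python3 -m pendant '[{"dp":[1.2,-3.8,0],"delta_rot":[0,0,0],"fingers":1},{"dp":[2.4,-7.6,0],"delta_rot":[0,0,0],"fingers":1},{"dp":[3.6,-11.4,0],"delta_rot":[0,0,0],"fingers":1},{"dp":[4.8,-15.2,0],"delta_rot":[0,0,0],"fingers":1},{"dp":[6,-19,0],"delta_rot":[0,0,0],"fingers":1},{"dp":[7.2,-22.8,0],"delta_rot":[0,0,0],"fingers":1},{"dp":[8.4,-26.6,0],"delta_rot":[0,0,0],"fingers":1},{"dp":[9.6,-30.4,0],"delta_rot":[0,0,0],"fingers":1}]'
python3 -m pendant '[{"dp":[0,-4.1,0],"delta_rot":[0,0,0],"fingers":1},{"dp":[0,-8.2,0],"delta_rot":[0,0,0],"fingers":1},{"dp":[0,-12.3,0],"delta_rot":[0,0,0],"fingers":1},{"dp":[0,-16.4,0],"delta_rot":[0,0,0],"fingers":1},{"dp":[0,-20.5,0],"delta_rot":[0,0,0],"fingers":1},{"dp":[0,-24.6,0],"delta_rot":[0,0,0],"fingers":1},{"dp":[0,-28.7,0],"delta_rot":[0,0,0],"fingers":1},{"dp":[0,-32.8,0],"delta_rot":[0,0,0],"fingers":1}]'
```

```text
t: 1.47
position: [469.7, 457.0, 259.6]
ee_rot: [-0.051, 0.999, 0.0, 0.0]
ft_force: [-0.6, 0.3, -1.0]
finger_gap: 85.6
grip_force: 0.0
t: 2.13
position: [564.8, 152.7, 259.7]
ee_rot: [-0.051, 0.999, 0.0, 0.0]
ft_force: [1.1, 0.0, -0.2]
finger_gap: 85.5
grip_force: 0.0
t: 2.8
position: [564.2, -175.5, 259.7]
ee_rot: [-0.051, 0.999, -0.0, 0.0]
ft_force: [0.8, -0.3, 0.6]
finger_gap: 85.4
grip_force: 0.0
```

```bash
python3 -m pendant '[{"dp":[-1.2,-3.8,0],"delta_rot":[0,0,0],"fingers":1},{"dp":[-2.4,-7.6,0],"delta_rot":[0,0,0],"fingers":1},{"dp":[-3.6,-11.4,0],"delta_rot":[0,0,0],"fingers":1},{"dp":[-4.8,-15.2,0],"delta_rot":[0,0,0],"fingers":1},{"dp":[-6,-19,0],"delta_rot":[0,0,0],"fingers":1},{"dp":[-7.2,-22.8,0],"delta_rot":[0,0,0],"fingers":1},{"dp":[-8.6,-27,0],"delta_rot":[0,0,0],"fingers":1},{"dp":[-8.6,-27,0],"delta_rot":[0,0,0],"fingers":1}]'
python3 - <<'E'
from h import *
o=get_obs(); p,d=capture('wrist'); g=grid('wrist',d,o); print(o['position'])
cv2.imwrite('pics/w1.png',cv2.cvtColor(p,cv2.COLOR_RGB2BGR))
hsv=cv2.cvtColor(p,cv2.COLOR_RGB2HSV); Z=g[...,2]
red=(d>0)&((hsv[...,0]<6)|(hsv[...,0]>174))&(hsv[...,1]>150)&(Z>88)&(Z<108)
P=g[red]; print(len(P),cv2.minAreaRect(P[:,:2].astype(np.float32)),np.median(P,0))
b=(d>0)&(Z>28)&(Z<42)&(abs(g[...,0]-478)<100)&(abs(g[...,1]+446)<60)
P=g[b]; print(len(P),cv2.minAreaRect(P[:,:2].astype(np.float32)),np.median(P,0))
E
```

```text
t: 3.47
position: [472.3, -454.3, 259.9]
ee_rot: [-0.044, 0.999, -0.004, -0.001]
ft_force: [-2.1, -1.4, -0.3]
finger_gap: 85.5
grip_force: 0.0
[ 472.28195718 -454.27935476  259.93096016]
2852 ((475.7618408203125, -445.79779052734375), (108.44732666015625, 22.89324188232422), 5.418957710266113) [ 471.36012744 -446.27758981   96.98280618]
802 ((476.3016662597656, -446.6633605957031), (148.25668334960938, 29.426586151123047), 5.6016106605529785) [ 416.61171723 -455.59327906   35.06626404]
```

View pics/w1.png

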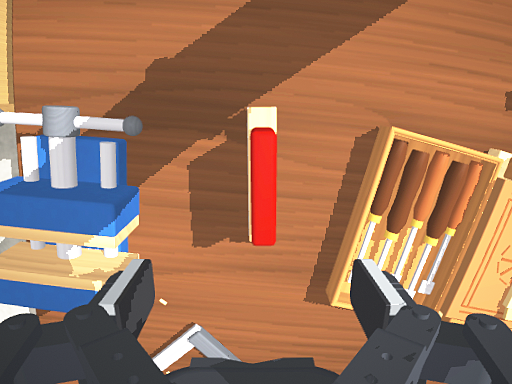

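The wrist view shows the scraper upright under the gripper (red grip at about px (262,187)). The blue vise at the left and the tool tray at the right are both clear of the open fingers.

```bash
python3 -m pendant '[{"dp":[-0.2,-0.3,-4],"delta_rot":[0,0,0],"fingers":1},{"dp":[-0.2,-0.3,-8],"delta_rot":[0,0,0],"fingers":1},{"dp":[-0.2,-0.3,-11],"delta_rot":[0,0,0],"fingers":1},{"dp":[-0.2,-0.3,-13],"delta_rot":[0,0,0],"fingers":1},{"dp":[-0.2,-0.3,-13],"delta_rot":[0,0,0],"fingers":1}]'
```

```text
t: 3.93
position: [474.4, -442.6, 124.5]
ee_rot: [-0.051, 0.999, 0.004, -0.003]
ft_force: [-0.1, 0.4, 0.1]
finger_gap: 85.2
grip_force: 0.0
```

```bash
python3 -m pendant '[{"dp":[0,0,-2],"delta_rot":[0,0,0],"fingers":1},{"dp":[0,0,-4],"delta_rot":[0,0,0],"fingers":1},{"dp":[0,0,-5.5],"delta_rot":[0,0,0],"fingers":1},{"dp":[0,0,-6.5],"delta_rot":[0,0,0],"fingers":1},{"dp":[0,0,-7.0],"delta_rot":[0,0,0],"fingers":1},{"dp":[0,0,-7.0],"delta_rot":[0,0,0],"fingers":1},{"dp":[0,0,-7.0],"delta_rot":[0,0,0],"fingers":0.5},{"dp":[0,0,-7.0],"delta_rot":[0,0,0],"fingers":0.35}]' 60
```

```text
t: 4.6
position: [477.2, -447.0, 60.6]
ee_rot: [-0.051, 0.999, -0.001, 0.001]
ft_force: [-0.2, 0.4, -0.8]
finger_gap: 63.7
grip_force: 0.0
```

```bash
python3 -m pendant '[{"dp":[0,0,0],"delta_rot":[0,0,0],"fingers":0.3},{"dp":[0,0,0],"delta_rot":[0,0,0],"fingers":0.2},{"dp":[0,0,0],"delta_rot":[0,0,0],"fingers":0.1},{"dp":[0,0,0],"delta_rot":[0,0,0],"fingers":0},{"dp":[0,0,0],"delta_rot":[0,0,0],"fingers":0},{"dp":[0,0,0],"delta_rot":[0,0,0],"fingers":0},{"dp":[0,0,0],"delta_rot":[0,0,0],"fingers":0},{"dp":[0,0,0],"delta_rot":[0,0,0],"fingers":0}]' 80
```

```text
t: 5.27
position: [476.6, -446.6, 59.9]
ee_rot: [-0.051, 0.999, -0.0, 0.0]
ft_force: [0.1, 0.6, 4.9]
finger_gap: 23.4
grip_force: 78.7
```

```bash
python3 -m pendant '[{"dp":[0,0,2],"delta_rot":[0,0,0],"fingers":0},{"dp":[0,0,5],"delta_rot":[0,0,0],"fingers":0},{"dp":[0,0,8],"delta_rot":[0,0,0],"fingers":0},{"dp":[0,0,11],"delta_rot":[0,0,-0.05],"fingers":0},{"dp":[0,0,12],"delta_rot":[0,0,-0.1],"fingers":0},{"dp":[1,4,12],"delta_rot":[0,0,-0.15],"fingers":0},{"dp":[2,8,12],"delta_rot":[0,0,-0.2],"fingers":0},{"dp":[3,12,12],"delta_rot":[0,0,-0.249],"fingers":0}]'
python3 -m pendant '[{"dp":[0.9,4,0],"delta_rot":[0,0,0],"fingers":0},{"dp":[1.8,8,0],"delta_rot":[0,0,0],"fingers":0},{"dp":[2.7,12,0],"delta_rot":[0,0,0],"fingers":0},{"dp":[3.3,15,0],"delta_rot":[0,0,0],"fingers":0},{"dp":[3.5,16.1,0],"delta_rot":[0,0,0],"fingers":0},{"dp":[3.5,16.1,-2],"delta_rot":[0,0,0],"fingers":0},{"dp":[3.5,16.1,-3],"delta_rot":[0,0,0],"fingers":0},{"dp":[3.5,16.1,-3],"delta_rot":[0,0,0],"fingers":0}]'
python3 - <<'E'
from h import *
o=get_obs(); p,d=capture('wrist'); g=grid('wrist',d,o); print(o['t'],o['position'],o['ft_force'])
cv2.imwrite('pics/w2.png',cv2.cvtColor(p,cv2.COLOR_RGB2BGR))
E
```

```text
t: 5.93
position: [505.6, -325.7, 178.9]
ee_rot: [0.077, 0.997, 0.0, -0.0]
ft_force: [1.1, 0.6, -2.4]
finger_gap: 23.3
grip_force: 78.9
t: 6.6
position: [538.7, -165.4, 146.6]
ee_rot: [0.074, 0.997, 0.0, -0.003]
ft_force: [-0.7, -0.7, -2.4]
finger_gap: 23.2
grip_force: 79.2
6.6 [ 538.70292459 -165.37139397  146.64136506] [-0.70890047 -0.65116992 -2.35377406]
```

View pics/w2.png

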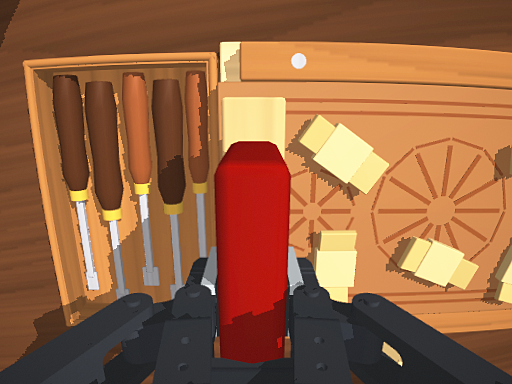

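Scraper aligned over the −y end of the panel (grip at px (253,250)). The chips (nearest at px (335,260)) are clear of where it will set down. Lowering.

```bash
python3 -m pendant '[{"dp":[0,0,-1],"delta_rot":[0,0,0],"fingers":0},{"dp":[0,0,-2],"delta_rot":[0,0,0],"fingers":0},{"dp":[0,0,-3],"delta_rot":[0,0,0],"fingers":0},{"dp":[0,0,-3.6],"delta_rot":[0,0,0],"fingers":0},{"dp":[0,0,-3.8],"delta_rot":[0,0,0],"fingers":0},{"dp":[0,0,-3.9],"delta_rot":[0,0,0],"fingers":0},{"dp":[0,0,-4.0],"delta_rot":[0,0,0],"fingers":0},{"dp":[0,0,-4.0],"delta_rot":[0,0,0],"fingers":0}]'
python3 -m pendant '[{"dp":[0,0,-0.1],"delta_rot":[0,0,0],"fingers":0},{"dp":[0,0,-0.1],"delta_rot":[0,0,0],"fingers":0},{"dp":[0,0,-0.1],"delta_rot":[0,0,0],"fingers":0}]'
python3 -m pendant '[{"dp":[0,0,-0.1],"delta_rot":[0,0,0],"fingers":0},{"dp":[0,0,-0.1],"delta_rot":[0,0,0],"fingers":0},{"dp":[0,0,-0.1],"delta_rot":[0,0,0],"fingers":0}]'
```

```text
t: 7.32
position: [541.6, -165.5, 109.4]
ee_rot: [0.074, 0.997, -0.0, 0.0]
ft_force: [-1.0, 0.0, -2.7]
finger_gap: 23.1
grip_force: 79.2
t: 7.57
position: [541.5, -165.4, 108.5]
ee_rot: [0.074, 0.997, -0.0, 0.0]
ft_force: [-0.2, -0.5, -3.3]
finger_gap: 22.8
grip_force: 79.2
t: 7.82
position: [541.4, -165.4, 107.3]
ee_rot: [0.074, 0.997, 0.0, 0.0]
ft_force: [-0.1, 0.2, -1.8]
finger_gap: 22.9
grip_force: 79.2
```

```bash
python3 -m pendant '[{"dp":[0,0,-0.05],"delta_rot":[0,0,0],"fingers":0},{"dp":[0.07,0.5,-0.05],"delta_rot":[0,0,0],"fingers":0},{"dp":[0.22,1.5,-0.05],"delta_rot":[0,0,0],"fingers":0},{"dp":[0.37,2.5,-0.05],"delta_rot":[0,0,0],"fingers":0},{"dp":[0.51,3.5,-0.05],"delta_rot":[0,0,0],"fingers":0},{"dp":[0.66,4.5,-0.05],"delta_rot":[0,0,0],"fingers":0},{"dp":[0.81,5.5,-0.05],"delta_rot":[0,0,0],"fingers":0},{"dp":[0.96,6.5,-0.05],"delta_rot":[0,0,0],"fingers":0}]'
python3 -m pendant '[{"dp":[0.15,1,0],"delta_rot":[0,0,0],"fingers":0},{"dp":[0.3,2,0],"delta_rot":[0,0,0],"fingers":0},{"dp":[0.44,3,0],"delta_rot":[0,0,0],"fingers":0},{"dp":[0.59,4,0],"delta_rot":[0,0,0],"fingers":0},{"dp":[0.74,5,0],"delta_rot":[0,0,0],"fingers":0},{"dp":[0.89,6,0],"delta_rot":[0,0,0],"fingers":0},{"dp":[1.03,7,0],"delta_rot":[0,0,0],"fingers":0},{"dp":[1.03,7,0],"delta_rot":[0,0,0],"fingers":0}]'
python3 - <<'E'
from h import *
p,d=capture('scene')
q=cv2.cvtColor(p,cv2.COLOR_RGB2BGR)[90:270,140:400]; cv2.imwrite('pics/s2.png',cv2.resize(q,(780,540),interpolation=cv2.INTER_CUBIC))
E
```

```text
t: 8.48
position: [551.2, -99.1, 106.9]
ee_rot: [0.073, 0.997, -0.0, 0.0]
ft_force: [-0.4, -0.6, -1.1]
finger_gap: 23.1
grip_force: 79.4
t: 9.15
position: [561.9, -27.3, 106.9]
ee_rot: [0.072, 0.997, 0.001, 0.0]
ft_force: [-0.0, 1.8, 1.3]
finger_gap: 23.4
grip_force: 79.4
```

View pics/s2.png

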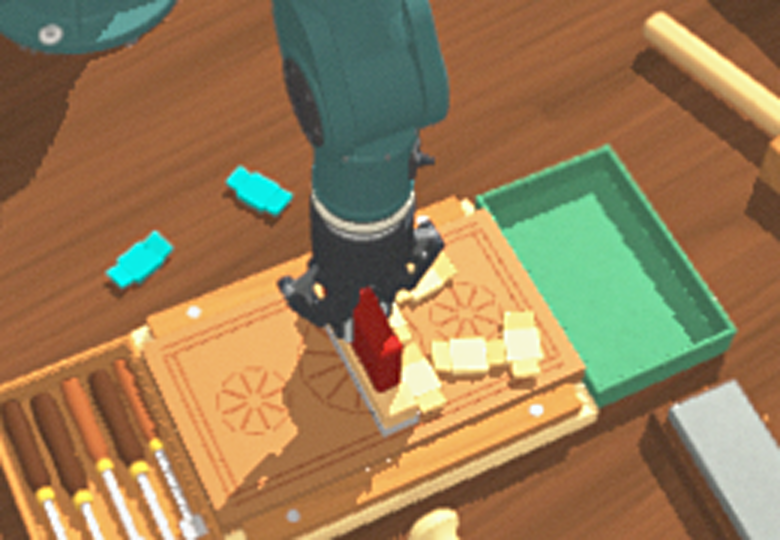

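All the chips are ahead of the scraper (crop px (430,280), (400,320), (425,385), (467,355), (522,345)), with none slipping past. Continuing the wipe.

```bash
python3 -m pendant '[{"dp":[0.15,1,0],"delta_rot":[0,0,0],"fingers":0},{"dp":[0.3,2,0],"delta_rot":[0,0,0],"fingers":0},{"dp":[0.44,3,0],"delta_rot":[0,0,0],"fingers":0},{"dp":[0.59,4,0],"delta_rot":[0,0,0],"fingers":0},{"dp":[0.74,5,0],"delta_rot":[0,0,0],"fingers":0},{"dp":[0.89,6,0],"delta_rot":[0,0,0],"fingers":0},{"dp":[1.03,7,0],"delta_rot":[0,0,0],"fingers":0},{"dp":[1.18,8,0],"delta_rot":[0,0,0],"fingers":0}]'
python3 -m pendant '[{"dp":[0.15,1,0],"delta_rot":[0,0,0],"fingers":0},{"dp":[0.3,2,0],"delta_rot":[0,0,0],"fingers":0},{"dp":[0.44,3,0],"delta_rot":[0,0,0],"fingers":0},{"dp":[0.44,3,0],"delta_rot":[0,0,0],"fingers":0}]'
python3 - <<'E'
from h import *
o=get_obs();p,d=capture('scene')
a=cv2.cvtColor(p,cv2.COLOR_RGB2BGR)[100:240,220:400]
w,_=capture('side'); b=cv2.cvtColor(w,cv2.COLOR_RGB2BGR)[120:260,210:360]
cv2.imwrite('pics/s3.png',np.hstack([cv2.resize(a,(430,335),interpolation=cv2.INTER_CUBIC),cv2.resize(b,(359,335),interpolation=cv2.INTER_CUBIC)]))
E
```

```text
t: 9.87
position: [573.1, 50.4, 106.9]
ee_rot: [0.074, 0.997, -0.0, -0.0]
ft_force: [-1.0, -3.2, 2.4]
finger_gap: 23.2
grip_force: 79.9
t: 10.2
position: [578.0, 83.2, 107.0]
ee_rot: [0.072, 0.997, 0.001, 0.0]
ft_force: [-0.2, 0.9, 3.5]
finger_gap: 23.2
grip_force: 79.7
```

View pics/s3.png

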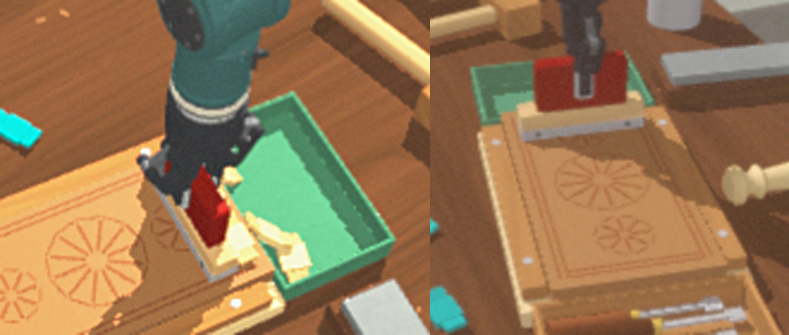

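```bash
python3 -m pendant '[{"dp":[0.15,1,0],"delta_rot":[0,0,0],"fingers":0},{"dp":[0.3,2,0],"delta_rot":[0,0,0],"fingers":0},{"dp":[0.44,3,0],"delta_rot":[0,0,0],"fingers":0},{"dp":[0.59,4,0],"delta_rot":[0,0,0],"fingers":0},{"dp":[0.74,5,0],"delta_rot":[0,0,0],"fingers":0},{"dp":[0.89,6,0],"delta_rot":[0,0,0],"fingers":0},{"dp":[1.03,7,0],"delta_rot":[0,0,0],"fingers":0},{"dp":[1.18,8,0],"delta_rot":[0,0,0],"fingers":0}]'
python3 -m pendant '[{"dp":[0.15,1,0],"delta_rot":[0,0,0],"fingers":0},{"dp":[0.3,2,0],"delta_rot":[0,0,0],"fingers":0},{"dp":[0.44,3,0],"delta_rot":[0,0,0],"fingers":0},{"dp":[0.44,3,0],"delta_rot":[0,0,0],"fingers":0},{"dp":[0.44,3,0],"delta_rot":[0,0,0],"fingers":0},{"dp":[0.44,3,2],"delta_rot":[0,0,0],"fingers":0},{"dp":[0.44,3,5],"delta_rot":[0,0,0],"fingers":0},{"dp":[0.44,3,8],"delta_rot":[0,0,0],"fingers":0}]'
python3 -m pendant '[{"dp":[0,-3,2],"delta_rot":[0,0,0],"fingers":0},{"dp":[0,-6,4],"delta_rot":[0,0,0],"fingers":0},{"dp":[0,-10,4],"delta_rot":[0,0,0],"fingers":0},{"dp":[0,-14,4],"delta_rot":[0,0,0],"fingers":0},{"dp":[0,-18,4],"delta_rot":[0,0,0],"fingers":0},{"dp":[0,-22,4],"delta_rot":[0,0,0],"fingers":0},{"dp":[0,-22,4],"delta_rot":[0,0,0],"fingers":0},{"dp":[0,-22,4],"delta_rot":[0,0,0],"fingers":0}]'
python3 - <<'E'
from h import *
p,d=capture('scene'); g=grid('scene',d)
a=cv2.cvtColor(p,cv2.COLOR_RGB2BGR)[90:270,140:400]; cv2.imwrite('pics/s4.png',cv2.resize(a,(780,540),interpolation=cv2.INTER_CUBIC))
hsv=cv2.cvtColor(p,cv2.COLOR_RGB2HSV); ax=np.array([[.989,-.146],[.146,.989]])
L=(g[...,:2]-[596.7,207.3])@ax.T; m=(d>0)&(abs(L[...,0])<105)&(abs(L[...,1])<72)&(hsv[...,0]<40)
print(m.sum(),'max z of chips',np.percentile(g[m][:,2],[50,95,100]).round(), 'y range',np.percentile(L[m][:,1],[0,5,95,100]).round())
for r in place_of('chip1','scene'): print(np.round(r['uv']),round(r['conf'],2),g[int(r['uv'][1]),int(r['uv'][0])].round())
E
```

```text
t: 10.97
position: [591.9, 162.4, 108.4]
ee_rot: [0.074, 0.997, 0.002, 0.003]
ft_force: [-1.6, -0.7, 9.2]
finger_gap: 22.9
grip_force: 80.5
t: 11.63
position: [592.2, 188.0, 186.1]
ee_rot: [0.075, 0.997, -0.001, -0.002]
ft_force: [0.2, 0.4, -2.2]
finger_gap: 22.7
grip_force: 79.0
t: 12.3
position: [592.3, -36.0, 226.7]
ee_rot: [0.079, 0.997, -0.001, -0.0]
ft_force: [-0.4, 1.3, -2.2]
finger_gap: 23.4
grip_force: 79.2
916 max z of chips [15. 34. 49.] y range [-72. -64.   8.  72.]
[184. 178.] 0.79 [ 354. -134.   11.]
[226. 153.] 0.67 [343.   3.   6.]
[323. 181.] 0.61 [571. 166.  19.]
[325. 165.] 0.57 [533. 207.  13.]
[338. 189.] 0.5 [615. 183.  22.]
[336. 197.] 0.44 [634. 160.  29.]
[342. 209.] 0.43 [667. 159.  17.]
```

View pics/s4.png

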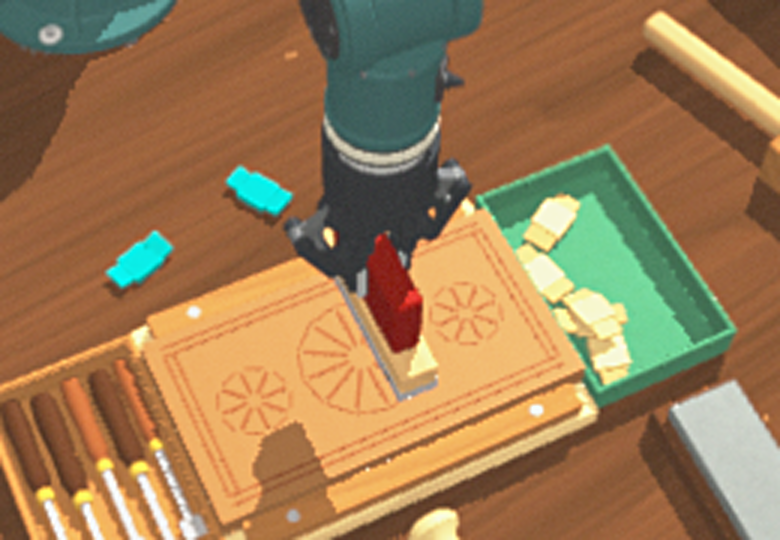

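All five chips now lie in the green tray (crop px (553,220), (545,275), (595,310), (570,320), (610,355)), and the panel is bare. Taking the scraper back to its free spot on the bench.

```bash
python3 -m pendant '[{"dp":[-1,-3.5,0],"delta_rot":[0,0,0],"fingers":0},{"dp":[-2,-7,0],"delta_rot":[0,0,0],"fingers":0},{"dp":[-3,-10.5,0],"delta_rot":[0,0,0],"fingers":0},{"dp":[-4,-14,0],"delta_rot":[0,0,0],"fingers":0},{"dp":[-5,-17.5,0],"delta_rot":[0,0,0],"fingers":0},{"dp":[-6,-21,0],"delta_rot":[0,0,0],"fingers":0},{"dp":[-7,-24.5,0],"delta_rot":[0,0,0],"fingers":0},{"dp":[-8,-28,0],"delta_rot":[0,0,0],"fingers":0}]'
python3 -m pendant '[{"dp":[-1,-3.5,0],"delta_rot":[0,0,0],"fingers":0},{"dp":[-2,-7,0],"delta_rot":[0,0,0],"fingers":0},{"dp":[-3,-10.5,0],"delta_rot":[0,0,0],"fingers":0},{"dp":[-3.5,-13,-1],"delta_rot":[0,0,0],"fingers":0},{"dp":[-3.5,-13,-4],"delta_rot":[0,0,0],"fingers":0},{"dp":[-3.5,-13,-7],"delta_rot":[0,0,0],"fingers":0},{"dp":[-3.5,-13,-9],"delta_rot":[0,0,0],"fingers":0},{"dp":[-3.5,-13,-10],"delta_rot":[0,0,0],"fingers":0}]'
```

```text
t: 13.07
position: [514.1, -309.5, 226.5]
ee_rot: [0.072, 0.997, 0.001, -0.0]
ft_force: [0.1, -0.2, -2.2]
finger_gap: 23.2
grip_force: 79.5
t: 13.73
position: [478.7, -436.7, 123.1]
ee_rot: [0.072, 0.997, 0.003, -0.002]
ft_force: [-0.2, 1.3, -2.4]
finger_gap: 23.2
grip_force: 79.4
```

```bash
python3 -m pendant '[{"dp":[0,0,-1.5],"delta_rot":[0,0,0],"fingers":0},{"dp":[0,0,-3],"delta_rot":[0,0,0],"fingers":0},{"dp":[0,0,-4.5],"delta_rot":[0,0,0],"fingers":0},{"dp":[0,0,-5.5],"delta_rot":[0,0,0],"fingers":0},{"dp":[0,0,-6],"delta_rot":[0,0,0],"fingers":0},{"dp":[0,0,-6.3],"delta_rot":[0,0,0],"fingers":0},{"dp":[0,0,-6.3],"delta_rot":[0,0,0],"fingers":0},{"dp":[0,0,-6.3],"delta_rot":[0,0,0],"fingers":0}]'
```

```text
t: 14.4
position: [479.3, -440.6, 64.5]
ee_rot: [0.074, 0.997, -0.0, 0.001]
ft_force: [0.8, -0.7, -2.8]
finger_gap: 23.5
grip_force: 79.4
```

```bash
python3 -m pendant '[{"dp":[0,0,-0.15],"delta_rot":[0,0,0],"fingers":0},{"dp":[0,0,-0.3],"delta_rot":[0,0,0],"fingers":0},{"dp":[0,0,-0.4],"delta_rot":[0,0,0],"fingers":0},{"dp":[0,0,-0.45],"delta_rot":[0,0,0],"fingers":0},{"dp":[0,0,-0.45],"delta_rot":[0,0,0],"fingers":0},{"dp":[0,0,-0.45],"delta_rot":[0,0,0],"fingers":0}]'
```

```text
t: 14.9
position: [478.8, -440.6, 59.9]
ee_rot: [0.074, 0.997, -0.0, 0.0]
ft_force: [-1.3, 1.1, 2.9]
finger_gap: 23.3
grip_force: 79.9
```

In contact with the bench. Releasing and retreating straight up.

```bash
python3 -m pendant '[{"dp":[0,0,0],"delta_rot":[0,0,0],"fingers":0.4},{"dp":[0,0,0],"delta_rot":[0,0,0],"fingers":0.6},{"dp":[0,0,0],"delta_rot":[0,0,0],"fingers":0.8},{"dp":[0,0,0],"delta_rot":[0,0,0],"fingers":0.8},{"dp":[0,0,0],"delta_rot":[0,0,0],"fingers":0.8},{"dp":[0,0,0],"delta_rot":[0,0,0],"fingers":0.8},{"dp":[0,0,0],"delta_rot":[0,0,0],"fingers":0.8},{"dp":[0,0,0],"delta_rot":[0,0,0],"fingers":0.8}]'
python3 -m pendant '[{"dp":[0,0,1.5],"delta_rot":[0,0,0],"fingers":0.8},{"dp":[0,0,4],"delta_rot":[0,0,0],"fingers":0.8},{"dp":[0,0,7],"delta_rot":[0,0,0],"fingers":0.8},{"dp":[0,0,10],"delta_rot":[0,0,0],"fingers":0.8},{"dp":[0,0,13],"delta_rot":[0,0,0],"fingers":0.8},{"dp":[0,0,16],"delta_rot":[0,0,0],"fingers":0.8},{"dp":[0,0,18],"delta_rot":[0,0,0],"fingers":0.8},{"dp":[0,0,18],"delta_rot":[0,0,0],"fingers":0.8}]'
python3 - <<'E'
from h import *
p,d=capture('scene'); g=grid('scene',d)
a=cv2.cvtColor(p,cv2.COLOR_RGB2BGR)[90:330,40:460]; cv2.imwrite('pics/s5.png',cv2.resize(a,(798,456),interpolation=cv2.INTER_CUBIC))
for r in place_of('chip1','scene'): print(np.round(r['uv']),round(r['conf'],2),g[int(r['uv'][1]),int(r['uv'][0])].round())
E
```

```text
t: 15.57
position: [478.7, -440.4, 59.3]
ee_rot: [0.074, 0.997, 0.0, 0.0]
ft_force: [-0.0, 0.3, -0.6]
finger_gap: 68.1
grip_force: 0.0
t: 16.23
position: [480.8, -442.9, 244.7]
ee_rot: [0.074, 0.997, -0.003, 0.004]
ft_force: [0.5, -0.1, 0.1]
finger_gap: 68.4
grip_force: 0.0
[340. 200.] 0.63 [649. 163.  33.]
[225. 154.] 0.6 [348.  -3.  12.]
[343. 206.] 0.59 [661. 168.  14.]
[336. 190.] 0.55 [616. 178.  23.]
[319. 181.] 0.53 [565. 162.  14.]
[184. 174.] 0.51 [ 340. -130.    8.]
[322. 165.] 0.5 [525. 203.  12.]
```

View pics/s5.png

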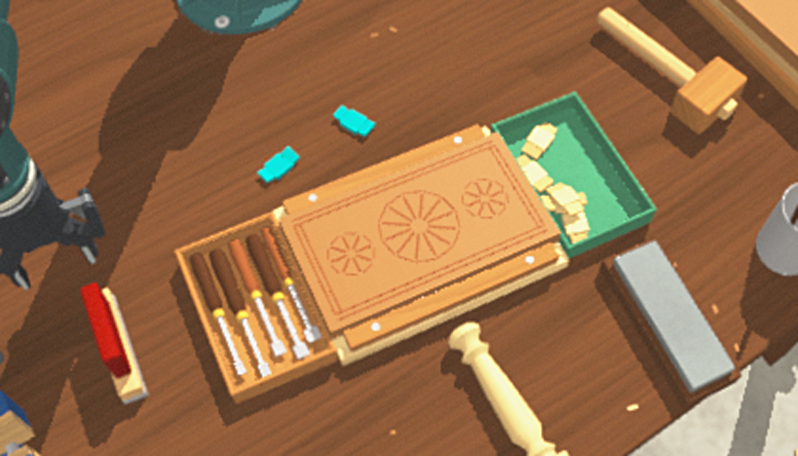

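The panel is bare and the five chips are in the green tray (crop px (540,140) to (578,228)). The scraper stands upright at (115,342), clear of the tool tray, and the mallet hasn't moved.

```bash
python3 -c "
from plant import *
print(job_done())"
```

```text
the job is handed in; nothing more can be done
None
```

I handed the job in at about 16 s: the final picture shows all five chips in the green tray, the scraper upright on the bench clear of panel and trays, and the mallet where it was; the judge gave no verdict.

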